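Refit the speed knob of a tube roller mixer and hold it pressed

TASK

The black speed knob of the tube roller mixer was pulled off for cleaning and lies in the steel tray: pick it up, turn it so that its D-shaped bore matches the D-shaft on the mixer's deck, and push it fully home on the shaft. Then press the knob down against the shaft's spring, all the way in, and keep holding it there: the mixer only runs while the knob is held in, so finish with the fingers still on the knob, pressing it in. Leave everything else on the bench, in the tray and on the mixer where it is.

Things in the scene. Friction and masses are not known exactly. Their poses are not given: they have to be found in the camera images.
- knob: loose black control knob, 45 g, standing in the tray bore down. Origin: centre of its underside, z up. Round skirt, diameter 44 (41 at the top), 14 high; on it an upright bar grip along x, 14 wide in y, flat-sided from x -19 to +15, ends at -21 and +21 (pointed), 14 to 34 above the underside. White pointer line from the axis along the bar's top to +x and down the skirt
- knob_bore (a point): mouth of the knob's bore, at its origin, axes as the knob's. The bore is blind, 14 deep, D-shaped: diameter 11.2, flat on the +x (pointer) side 2.1 from the axis, 1 mm lead-in. Clearance to the shaft 0.6 all round: it goes on with up to about 6 degrees of twist error
- knob_pointer (a point): lower end of the white pointer line, on the skirt's bottom edge: x +22 from the knob's origin, axes as the knob's
- shaft_tip (a point): centre of the top end of the bare upright steel D-shaft on the mixer's deck, which is 95 above the bench; the tip stands 22 above the deck. Diameter 10, flat 1.5 from the axis facing this point's +x, top edge chamfered 1; z up. The knob goes on with its x along this x. Fully home, the tip touches the bore's bottom: the knob's underside is then 14 below this point
- spindle (a joint): angle of the D-shaft and of the flat aluminium collar at its foot (diameter 38, 2.5 high), rad, counterclockwise from above; 0: flat faces the mixer's +x. A red index line on the collar lies on the flat's side, where the knob's pointer must come. It stands where the speed was last set and is stiff to turn (0.12 N m)
- plunger (a joint): spring travel of the D-shaft down into the mixer, m: 0 out, 0.004 fully in (hard stop; knob's underside then 4 above the deck). The spring starts at 3.6 N and takes 8.4 N at full travel; it comes back out when let go. A misaligned knob that only rests on the shaft's end pushes it down as well
- mixer: tube roller mixer, fixed: white casing, 210 (x) by 420 (y). Origin under its centre, on the bench. The drive housing is the 110 mm at its -y end, with a dark deck on top, 95 high; the D-shaft stands there at x -50, y -155 in a printed ring of ticks. An identical knob (timer), fixed, is already fitted at x +52, y -155. Six black rollers along y fill the rest, tops 88 high
- tray: shallow fixed steel tray, 200 (x) by 300 (y), rim 21 high, floor 2 thick. Origin under its centre, on the bench. The knob, the vial and the jar stand on its floor: one near the middle, one near each y end, about 90 apart, in any order
- vial: small amber medicine vial, diameter 28, 52 high, standing in the tray; origin at its foot. Bystander
- jar: small jar with white lid, diameter 38, 38 high, standing in the tray; origin at its foot. Bystander
- tube_a: blood tube with purple cap, diameter 13, 100 long, lying along the mixer's y in a groove between rollers; origin on its axis at mid-length. Bystander
- tube_b: a second such tube in another groove. Bystander
- syringe: white syringe with capped needle, 185 long along x, 14 thick, lying on the bench; origin under its middle. Bystander
- tape_roll: roll of white tape, diameter 60, 24 high, lying flat on the bench; origin under its centre. Bystander

How it is judged (in metres and radians):
On the way, in this order (a step that is already met when the one before it is completed fails the run):
1. the knob is lifted out of the tray in the gripper (height (world z) of knob above 0.05 m and contact force between the fingers and knob above 3 N), for 0.2 s.
2. the knob is fully home on the D-shaft, its flat on the shaft's flat (z of knob in the frame of shaft_tip below -0.012 m and horizontal distance between knob and shaft_tip below 0.002 m and angle between knob's own z axis and vertical below 0.09 rad and angle between the x axis of knob and the x axis of shaft_tip, either way round below 0.25 rad and x of knob_pointer in the frame of shaft_tip above 0.018 m), for 0.1 s.
At the end, for the whole second after the job is handed in: The knob is home on the D-shaft (underside 12 mm or more below the tip, axis within 2 mm, upright within 5 degrees, pointer on the flat's side within 14 degrees), the shaft is pressed in more than 3 of its 4 mm and the fingers still press the knob with over 3 N, all through the last second (all of step 2 and value of joint plunger above 0.003 m and contact force between the fingers and knob above 3 N); the arm keeps its last pose, push and grip.
It fails at once if a bystander is shifted by more than 20 mm or tipped over (distance of any of vial, jar, tube_a, tube_b, syringe, tape_roll from where it was at the start of the episode above 0.02 m or angle between any of vial, jar's own z axis and vertical above 0.5 rad).
It also fails if it takes over 35 s, if anything falls off the work surface, if the arm or the gripper's body presses on something with over 40 N, if the wrist force passes 120 N, or if a joint passes its speed limit or range.

ROBOT

A 6-joint arm with a two-finger parallel gripper is mounted at the origin on the work surface. World frame = base frame: x ahead of the robot, y to its left, z up, the work surface at z = 0. Lengths are in mm, angles in rad, forces in N, time in s.
With the tool pointing down it reaches from about 350 to 1000 mm from the base axis. Payload 7.1 kg.
Tool frame: the origin (TCP) lies at the very end of the fingers, on their centre line; the grasp point (between the pads) lies 19 mm behind it; z points along the fingers, y is the line along which they close (so a half turn about z gives the same grasp; the last joint's range is limited). The gripper opens to 85 mm and grips with 20 to 120 N. Pads are 22 mm wide; open, the fingers measure 114 mm over their backs; the gripper's body (76 mm by 85 mm) begins 54 mm behind the grasp point. The pads swing forward as they close: fully open they stand 13 mm farther back than shut.
Start: joints at [-1.274, 0.423, 1.63, -0, 1.089, -0.019], TCP at [194.128, -594.07, 231.319] pointing down, gripper open.
Joint ranges: [-3, 3], [-0.9, 2.11], [0.09, 2.58], [-1.31, 4.45], [0.11, 2.69], [-2.54, 2.54]. Speed limits (rad/s): [2.39, 2.39, 3.01, 3.14, 3.14, 3.14].

INTERFACE

Orientations are given as a unit quaternion [x, y, z, w].
In Python, from workcell import arm, viewer, order, observe gives the robot as it stands (arm), with the cameras (viewer), the readings as plain functions and the job (order).
- The arm moves only by the tool step_hand, called after "Call:" as name(argument=value, ...) on one line, values as JSON. Schema: {"type":"object","properties":{"ticks":{"type":"string"},"only":{"type":"string"},"quiet":{"type":"boolean"},"lines":{"type":"string"}},"required":["ticks"],"additionalProperties":false}. ticks is a string of 1 to 10 rows, parted by semicolons, with the numbers parted by commas; each row has 7 numbers: a rotation vector rx, ry, rz in rad, then dx, dy, dz in mm, then the opening from 0.0 (shut) to 1.0 (fully open); each row shifts and turns the commanded pose from where the row before left it, along the tool's axes as they then stand; what a row does not reach is not made up. A row lasts 1/8 s, in which the tool goes at most 62.5 mm and 0.188 rad, less where a joint would pass 70% of its speed; a pose out of reach is approached as far as the arm can. The fingers move at their own pace and stop on an object; the grip force is fixed at half the most. Time passes only in rows, so rows that do not move let the fingers close. The tool returns the time, the measured TCP pose, the force, the opening and the grip force at its end. only (a regular expression) keeps the lines of the reply that match it, lines (a string "A,B") keeps lines A to B, and quiet returns only ok. Input that does not fit is refused with a message, and nothing moves.
- observe(): the state, without advancing time (a new reading comes with each control period).
- viewer.grab_frame(name): name is "scene" or "top" or "wrist"; returns a dict with "color" (384x512x3 uint8, blue, green, red), "vertical_fov" (degrees; the focal length in pixels is half the picture's height over the tangent of half this angle, whatever the lens; pixels are square), "cx", "cy" (the principal point, pixels), "eye" and "orientation" of the camera in the world. Camera axes: x right, y down, z forward; pixel columns grow to the right and rows downward; lengths in mm; the calibration is good to about 2 mm. A picture is of the moment at which its call begins. There is no depth.
- order.close_job(): hands the job in; it is judged then, once.
The state is a dict: "time": time; "q": joint angles; "dq": joint speeds; "joint_torque": joint torques, N m; "eef_pos": TCP position; "ee_rot": TCP orientation; "force": force on the tool from outside, world axes, zero at the start; "torque": the same for the moment, N m; "opening": opening from 0.0 (shut) to 1.0 (fully open); "finger_force": force on a finger pad.
Only numpy, scipy, OpenCV 4.12 (cv2) and the standard library are available. Lean on these libraries where they do the work, as an engineer would, in place of code of your own. Each camera call takes 0.05 s, during which the arm holds its last target. There are 200 camera calls.

## Working session

There is one attempt and no reset: what is moved stays moved. The work goes in short steps, Python scripts to look and compute and a tool call to move; the robot and the scene stay as the last step left them, time stands still between calls to the robot, and variables do not carry over. Pictures are saved under pics/ and viewed, at most 10 in all, crops included, and the job is handed in when it is done.

```bash
ls; mkdir -p pics; cat > h.py <<'E'
import numpy as np, cv2
from scipy.spatial.transform import Rotation as R
from workcell import arm, viewer, order, observe
def grab(n,save=None):
    f=viewer.grab_frame(n)
    if save: cv2.imwrite('pics/'+save,f['color'])
    return f
def ray(f,u,v):
    F=f['color'].shape[0]/2/np.tan(np.radians(f['vertical_fov'])/2)
    d=R.from_quat(f['orientation']).apply([(u-f['cx'])/F,(v-f['cy'])/F,1])
    return np.array(f['eye'],float),d
def onz(f,u,v,z):
    e,d=ray(f,u,v); return e+d*(z-e[2])/d[2]
def proj(f,p):
    F=f['color'].shape[0]/2/np.tan(np.radians(f['vertical_fov'])/2)
    c=R.from_quat(f['orientation']).inv().apply(np.array(p,float)-f['eye'])
    return f['cx']+F*c[0]/c[2], f['cy']+F*c[1]/c[2]
E
python3 - <<'E'
from h import *
for n in ['scene','top']:
    f=grab(n,n+'0.png'); print(n,f['eye'],f['orientation'],f['vertical_fov'],f['cx'],f['cy'])
a=cv2.imread('pics/top0.png'); cv2.imwrite('pics/top0b.png',cv2.resize(a,(800,600),interpolation=cv2.INTER_CUBIC))
s=observe(); print(s['eef_pos'],s['ee_rot'],s['time'])
E
```

```text
pics
workcell.py
scene [1180.23068039 -823.30494398 1062.94433808] [ 0.85853594  0.32303094 -0.14660594 -0.37023473] 45.38049088914727 249.53028193735534 195.38886762900168
top [ 340.04045893  -70.28993683 1294.77562457] [ 0.70752881 -0.70456044  0.04189516 -0.03524719] 47.8599395836107 257.6646768377694 195.5472241448265
[ 193.98716702 -593.61225697  230.60515755] [ 9.87557751e-01  1.57255157e-01 -1.06383745e-04 -7.01806398e-04] 0.1
```

View pics/top0b.png

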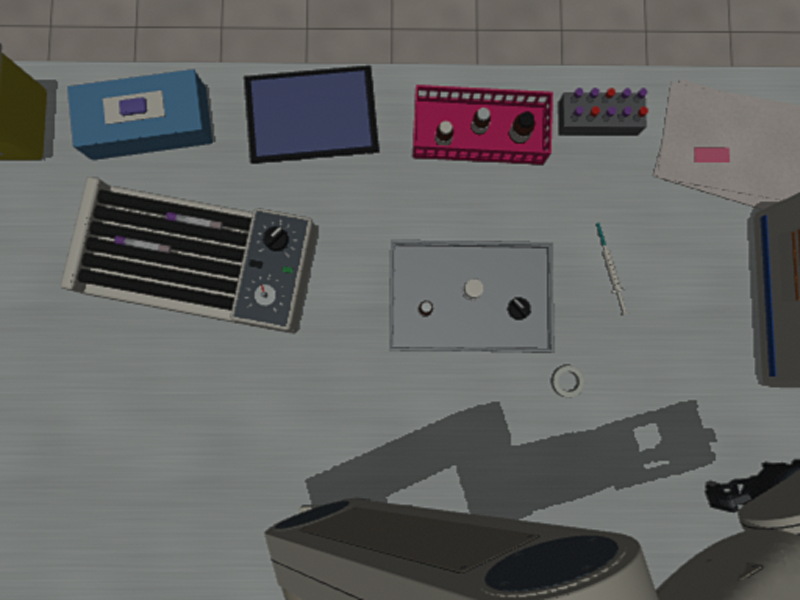

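View pics/scene0.png

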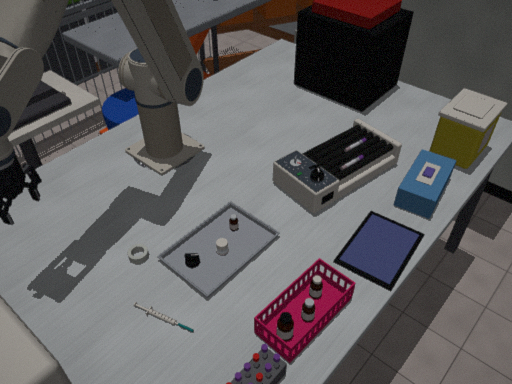

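The top view shows the knob at about (332,197) native pixels in the tray's right part, the jar at (303,185), the vial at (272,197), and the bare shaft with its red index at (169,188). The timer knob is at (177,152). The scene view agrees.

```bash
python3 - <<'E'
from h import *
f=grab('top')
for n,u,v,z in [('knob',519,308,36),('jar',473,288,38),('vial',426,307,52),('shaft',264,293,112),('timer',277,237,129),('mixcornerA',317,222,90),('mixB',296,331,90),('tape',567,380,24)]:
    print(n,onz(f,u/1.5625,v/1.5625,z).round(1))
w=grab('wrist','w0.png'); s=observe(); 
print(R.from_quat(s['ee_rot']).as_matrix().round(3).tolist(), s['eef_pos'])
Rt=R.from_quat(s['ee_rot'])
print('cam in tool',Rt.inv().apply(w['eye']-s['eef_pos']).round(1),(Rt.inv()*R.from_quat(w['orientation'])).as_matrix().round(3).tolist(),w['vertical_fov'],w['cx'],w['cy'])
E
```

Call:
step_hand(ticks="0,0,0,45,-24,3,1;0,0,0,45,-24,3,1;0,0,0,45,-24,3,1;0,0,0,45,-24,3,1;0,0,0,45,-24,3,1;0,0,0,45,-24,3,1;0,0,0,45,-24,3,1;0,0,0,43,-24,3,1;0,0,0,0,0,0,1")

```text
time: 1.32
eef_pos: [476.5, -298.0, 207.0]
ee_rot: [0.987, 0.159, -0.0, -0.0]
force: [-0.5, 0.2, 0.8]
opening: 0.995
finger_force: 0.0
```

```bash
python3 - <<'E'
from h import *
f=grab('wrist','w1.png'); cv2.imwrite('pics/w1.png',cv2.convertScaleAbs(f['color'],alpha=2))
print(proj(f,[474,-300,36]))
E
```

```text
(np.float64(256.1334180774804), np.float64(176.0907238330483))
```

View pics/w1.png

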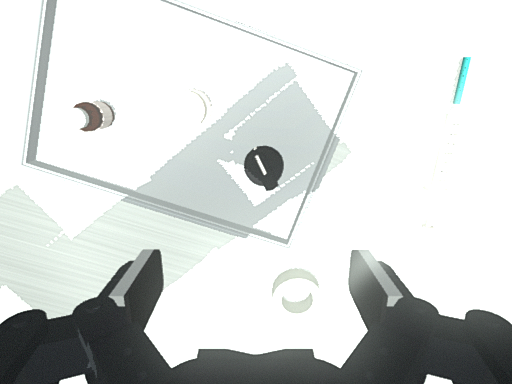

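The wrist view shows the knob at about (263,165), with its white line from (256,151) to (267,175); the tape roll is at (296,288). I need a magnified crop.

```bash
python3 - <<'E'
from h import *
f=grab('wrist'); c=f['color'][130:205,215:315]
cv2.imwrite('pics/w1c.png',cv2.resize(cv2.convertScaleAbs(c,alpha=2.5),None,fx=8,fy=8,interpolation=cv2.INTER_CUBIC))
E
```

```text
(no output)
```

View pics/w1c.png

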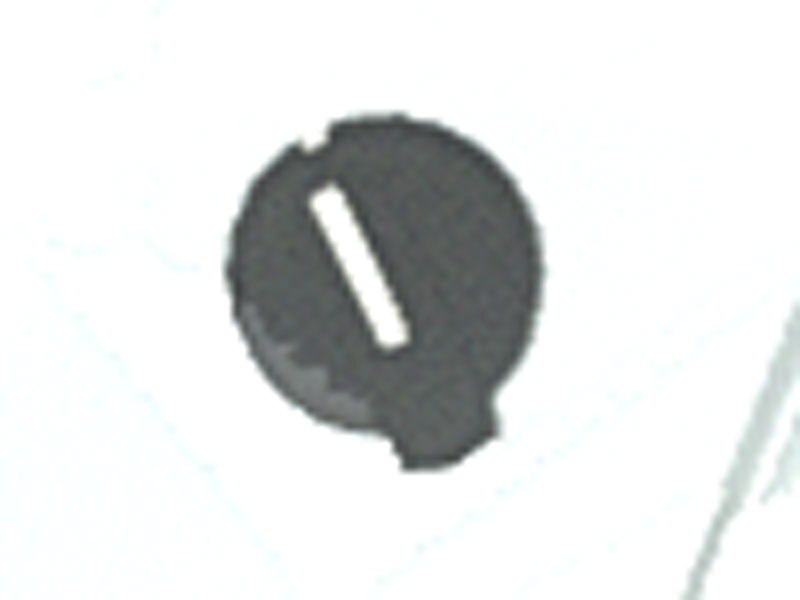

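The crop shows the pointer running up-left: top line from the axis at crop (395,340) to (323,190), with the skirt mark at (316,140). Next I measure the knob, and the shaft roughly from the top view.

```bash
cat >> h.py <<'E'
def knobline(f,roi,zt,thr=90):
    """white line in roi on the knob top: ends cast on plane zt"""
    x0,y0,x1,y1=roi; g=cv2.cvtColor(f['color'],cv2.COLOR_BGR2GRAY)[y0:y1,x0:x1]
    m=(g>thr).astype(np.uint8); out=[]
    for c in cv2.findContours(m,cv2.RETR_LIST,cv2.CHAIN_APPROX_NONE)[0]:
        (cx,cy),(w,h),a=cv2.minAreaRect(c)
        if 15<cv2.contourArea(c)<400 and max(w,h)>2*min(w,h):
            b=cv2.boxPoints(((cx+x0,cy+y0),(w,h),a)); 
            e=[(b[0]+b[1])/2,(b[2]+b[3])/2] if np.linalg.norm(b[0]-b[1])<np.linalg.norm(b[1]-b[2]) else [(b[1]+b[2])/2,(b[3]+b[0])/2]
            out.append([onz(f,*p,zt) for p in e]); print('line px',np.round(e,1).tolist(),(w,h))
    return out
E
python3 - <<'E'
from h import *
f=grab('wrist')
g=cv2.cvtColor(f['color'],cv2.COLOR_BGR2GRAY); print(np.percentile(g[130:205,215:315],[5,50,95]))
for e in knobline(f,(240,140,285,190),36): 
    d=e[0]-e[1]; print(np.round(e,1).tolist(),np.linalg.norm(d),np.degrees(np.arctan2(d[1],d[0])))
m=(g[130:205,215:315]<60).astype(np.uint8); c=max(cv2.findContours(m,0,1)[0],key=cv2.contourArea)
(cx,cy),r=cv2.minEnclosingCircle(c); hull=cv2.convexHull(c)
# skirt: open away the bar
mo=cv2.morphologyEx(cv2.morphologyEx(m,cv2.MORPH_CLOSE,np.ones((7,7))),cv2.MORPH_OPEN,cv2.getStructuringElement(2,(27,27)))
c=max(cv2.findContours(mo,0,1)[0],key=cv2.contourArea); el=cv2.fitEllipse(c); print(el)
print('skirt centre',onz(f,el[0][0]+215,el[0][1]+130,10))
t=grab('top'); h=t['color'].astype(int)
red=((h[...,2]-h[...,1]>30)&(h[...,2]-h[...,0]>30)); red[:,:160]=0; red[:170]=0;red[210:]=0; red[:,180:]=0
ys,xs=np.nonzero(red); print('red',xs,ys)
if len(xs): print(onz(t,xs.mean(),ys.mean(),97.5))
print('q',np.round(observe()['q'],3))
E
```

```text
[ 35. 106. 194.]
line px [[254.1999969482422, 152.89999389648438], [263.3999938964844, 171.3000030517578]] (20.57182502746582, 3.130495071411133)
[[494.0, -292.9, 36.0], [479.2, -307.5, 36.0]] 20.827865436419696 44.529258553099865
((47.245521545410156, 33.379512786865234), (38.20030212402344, 38.686702728271484), 161.23707580566406)
skirt centre [ 481.39636903 -306.13610507   10.        ]
red [167 167 168 167 168 167 168 168] [182 183 183 184 184 185 185 186]
[502.45142767 170.0464323   97.5       ]
q [-0.587  0.361  1.791 -0.     0.99   0.669]
```

Knob: axis near (480,-307), pointer yaw about 44.5°. The red index gives a rough shaft yaw of 31°. I'll turn to match the knob, come down and re-measure closer.

Call:
step_hand(ticks="0,0,-0.154,0,0,20,1;0,0,-0.154,0,0,20,1;0,0,-0.153,0,0,20,1;0,0,0,-3.5,9,20,1;0,0,0,0,0,10,1;0,0,0,0,0,0,1;0,0,0,0,0,0,1")

```text
time: 2.4
eef_pos: [478.7, -309.6, 118.0]
ee_rot: [0.926, 0.378, 0.0, 0.0]
force: [-0.1, -0.5, 0.3]
opening: 0.998
finger_force: 0.0
```

```bash
python3 - <<'E'
from h import *
f=grab('wrist','w2.png'); cv2.imwrite('pics/w2.png',cv2.convertScaleAbs(f['color'],alpha=2))
p=proj(f,[480,-307,36]); print(p); s=observe(); M=R.from_quat(s['ee_rot']).as_matrix(); print(s['eef_pos'],np.degrees(np.arctan2(M[1,0],M[0,0])))
u,v=map(int,p)
for e in knobline(f,(u-40,v-45,u+40,v+40),36): 
    d=e[0]-e[1]; print(np.round(e,1).tolist(),np.linalg.norm(d),np.degrees(np.arctan2(d[1],d[0])))
E
```

```text
(np.float64(252.83727627396942), np.float64(198.0654446722033))
[ 478.80413863 -309.50843978  118.11955533] 44.492165428129795
line px [[253.0, 172.0], [253.0, 199.0]] (27.0, 4.0)
[[494.2, -293.3, 36.0], [479.6, -307.6, 36.0]] 20.497151398731678 44.381889890426685
```

View pics/w2.png

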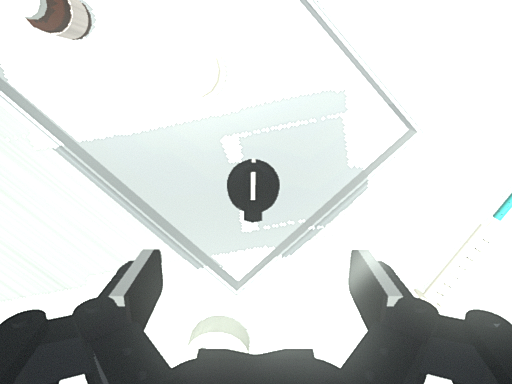

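The knob is centred at (253,186) with its line vertical, so the tool yaw matches; the axis is at (479.4,-307.8). Descending to grip.

Call:
step_hand(ticks="0,0,0,1.5,-0.8,33,1;0,0,0,0,0,33,1;0,0,0,0,0,20,1;0,0,0,0,0,13,1;0,0,0,0,0,0,0.5;0,0,0,0,0,0,0;0,0,0,0,0,0,0;0,0,0,0,0,0,0;0,0,0,0,0,0,0")

```text
time: 3.58
eef_pos: [479.5, -307.9, 19.1]
ee_rot: [0.926, 0.379, 0.0, 0.0]
force: [-1.4, 0.5, 5.8]
opening: 0.15
finger_force: 59.3
```

Call:
step_hand(ticks="0,0,0,0,0,-20,0;0,0,0,0,0,-40,0;0,0,0.117,0,0,-45,0;0,0,0.117,0,0,-45,0;0,0,0,0,0,0,0;0,0,0,0,0,0,0")

```text
time: 4.32
eef_pos: [478.8, -307.5, 168.8]
ee_rot: [0.963, 0.268, 0.0, 0.0]
force: [0.1, 0.5, -0.6]
opening: 0.145
finger_force: 58.6
```

Call:
step_hand(ticks="0,0,0,15,-30,0,0;0,0,0,24,-48,0,0;0,0,0,25,-49,0,0;0,0,0,25,-49,0,0;0,0,0,25,-49,0,0;0,0,0,25,-49,0,0;0,0,0,25,-49,0,0;0,0,0,23,-45,0,0;0,0,0,15,-30,0,0;0,0,0,0,0,0,0")

```text
time: 5.58
eef_pos: [445.3, 139.1, 167.2]
ee_rot: [0.963, 0.27, -0.001, -0.0]
force: [-0.1, -0.4, -0.4]
opening: 0.145
finger_force: 58.7
```

```bash
python3 - <<'E'
from h import *
f=grab('wrist'); cv2.imwrite('pics/w3.png',cv2.convertScaleAbs(f['color'],alpha=1.6))
s=observe(); M=R.from_quat(s['ee_rot']).as_matrix(); print(s['eef_pos'],np.degrees(np.arctan2(M[1,0],M[0,0])),s['time'])
print(proj(f,[490.7,163,117]))
E
```

```text
[445.35924863 137.98375638 167.22978315] 31.272398861795608 5.625
(np.float64(259.67476465102874), np.float64(137.98128487207887))
```

View pics/w3.png

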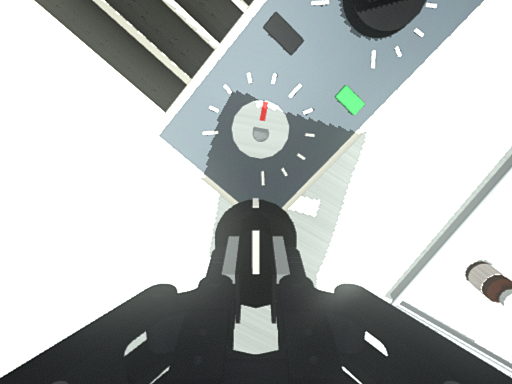

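The view shows the collar at (261,129), its red index at (264,111), the shaft tip at about (260,135), and the held knob with its line at (255,252). I'll measure both.

```bash
cat > m.py <<'E'
from h import *
f=grab('wrist'); im=f['color'].astype(int); s=observe(); M=R.from_quat(s['ee_rot']).as_matrix(); P=np.array(s['eef_pos'])
yaw=lambda d:np.degrees(np.arctan2(d[1],d[0])); print('tcp',P.round(2),'yaw',yaw(M[:,0]).round(2),'z',M[:,2].round(4))
red=((im[...,2]-im[...,1]>40)&(im[...,2]-im[...,0]>40)).astype(np.uint8); red[240:]=0
n,l,st,ce=cv2.connectedComponentsWithStats(red); k=1+np.argmax(st[1:,4]); ys,xs=np.nonzero(l==k); print('red px',ce[k],st[k])
u,v=ce[k]; g=im.min(2); 
# collar: bright, low saturation blob under the red line
x0,y0=int(u)-42,int(v)-25; sub=im[y0:y0+80,x0:x0+84]
np.save('sub.npy',sub.astype(np.uint8))
gr=sub.mean(2); print(gr[::6,::6].astype(int))
W=np.array([onz(f,x,y,97.5) for x,y in zip(xs,ys)]); c=W.mean(0); vv=np.linalg.svd(W-c)[2][0]; print('red centroid',c,'dir',yaw(vv),'len',np.ptp((W-c)@vv))
for e in knobline(f,(235,215,276,285),P[2]+16.9):
    e=np.array(sorted(e,key=lambda p:(p-P)@M[:,0])); d=e[1]-e[0]; print('knob line tool',((e-P)@M).round(2).tolist(),'yaw',yaw(d))
cv2.imwrite('pics/sub.png',cv2.resize(cv2.convertScaleAbs(f['color'][y0:y0+80,x0:x0+84],alpha=1.5),None,fx=7,fy=7,interpolation=cv2.INTER_NEAREST)); print(x0,y0)
E
python3 m.py
```

```text
tcp [445.59 137.28 167.37] yaw 31.19 z [-2.3e-03 -8.0e-04 -1.0e+00]
red px [261.93577982 109.83486239] [258 100   9  20 109]
[[120 141 121 121 122 122 121 121 121 117 121 118 119 255]
 [122 164 113 120 123 123 120 121 120 119 118 119 233 111]
 [121 123  70  70  70  67 122 121 121 120 119 115 109 116]
 [122  71  70  70  65 146 181 165 253 112 119 118 117 115]
 [121  69  70  72 140 141 139  78 139 245 142 117 117 114]
 [122  68  66 136 137 139 140  80 139 139 139  62  68  69]
 [ 65  68  91 139 140 141 140 126 136 138 137 132  66  67]
 [ 67  67 143 140 142 143 116 139 138 138 138 140  66  66]
 [ 67  66 142 140 140 142 112 106 119 139 141 141  65  66]
 [ 68  66  89 138 138 139 108  98 141 139 141 128  64  64]
 [ 67  65  66 140 137 135 135 135 135 138 139  65  64  63]
 [ 67  67  66  62 138 137 140 140 139 140  61  64  63  62]
 [ 68  66  66  66  63  79 135 133  72  62  63  64  63  88]
 [ 70  67  64  64  64  62  63  63  62  62  62  63  63  63]]
red centroid [504.73948333 168.38467042  97.5       ] dir -159.576043153451 len 12.08800490081204
line px [[274.0, 237.0], [274.0, 258.0]] (21.0, 2.0)
line px [[236.5, 237.0], [236.5, 263.0]] (26.0, 3.0)
line px [[255.5, 230.0], [255.5, 273.0]] (43.0, 7.0)
knob line tool [[8.22, 8.09, -16.92], [18.3, 7.9, -16.95]] yaw 32.3026273446824
knob line tool [[5.72, -8.38, -16.91], [18.27, -8.18, -16.94]] yaw 30.289858257997427
knob line tool [[0.72, 0.0, -16.9], [21.55, -0.04, -16.95]] yaw 31.309678755669456
219 84
```

View pics/sub.png

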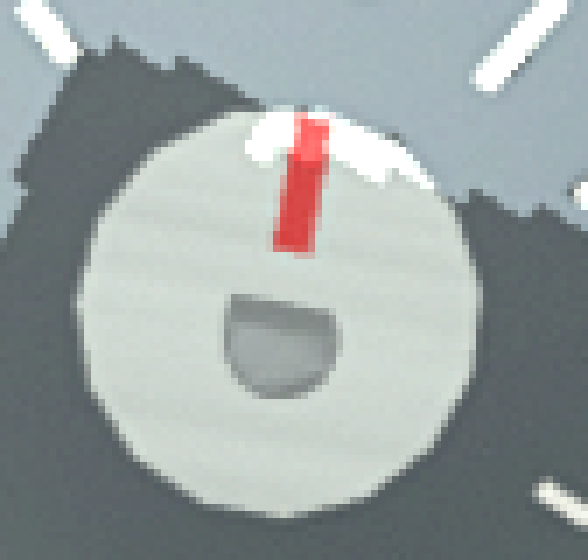

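The crop shows the D flat facing the red line, the collar centre at about crop (280,311), and the index tilted slightly right of the tool x axis. I'll fit the collar.

```bash
cat > m2.py <<'E'
from h import *
f=grab('wrist'); im=f['color'].astype(int); s=observe(); M=R.from_quat(s['ee_rot']).as_matrix(); P=np.array(s['eef_pos'])
yaw=lambda d:np.degrees(np.arctan2(d[1],d[0])); print('tcp',P.round(2),'yaw',yaw(M[:,0]).round(2),s['time'])
red=((im[...,2]-im[...,1]>40)&(im[...,2]-im[...,0]>40)).astype(np.uint8); red[240:]=0
n,l,st,ce=cv2.connectedComponentsWithStats(red); k=1+np.argmax(st[1:,4]); ys,xs=np.nonzero(l==k)
u,v=map(int,ce[k])
m=((im.mean(2)>90)&(im[...,0]-im[...,2]<8)).astype(np.uint8)|red
w=np.zeros_like(m); w[v-25:v+56,u-45:u+45]=1; m=cv2.morphologyEx(m&w,cv2.MORPH_OPEN,np.ones((5,5)))
c=max(cv2.findContours(m,0,1)[0],key=cv2.contourArea); el=cv2.fitEllipse(cv2.convexHull(c)); print('collar',el)
C=onz(f,*el[0],97.5); W=np.array([onz(f,x,y,97.5) for x,y in zip(xs,ys)]); r=W.mean(0); a=np.linalg.svd(W-r)[2][0]
print('centre',C.round(2),'in tool',((C-P)@M).round(2),'yaw c->red',yaw(r-C),'svd',yaw(a)%180,'dia',el[1][0]*np.linalg.norm(onz(f,u+1,v,97.5)-onz(f,u,v,97.5)))
E
python3 m2.py
```

```text
tcp [445.81 136.82 167.55] yaw 31.12 5.725
collar ((257.10760498046875, 127.74980163574219), (57.532318115234375, 58.049400329589844), 3.476585865020752)
centre [493.69 164.34  97.5 ] in tool [55.35  1.21 69.93] yaw c->red 20.161162930182513 svd 20.78834478871775 dia 36.952387026126765
```

Call:
step_hand(ticks="0,0,0.094,0,0,0,0;0,0,0.093,0,0,0,0;0,0,0,10,-5,9,0;0,0,0,9.5,-4,8,0;0,0,0,0,0,0,0;0,0,0,0,0,0,0;0,0,0,0,0,0,0;0,0,0,0,0,0,0")

```text
time: 6.72
eef_pos: [461.6, 152.7, 151.5]
ee_rot: [0.984, 0.177, 0.0, -0.0]
force: [-0.6, -0.5, -0.6]
opening: 0.144
finger_force: 58.6
```

```bash
python3 m2.py; python3 - <<'E'
from h import *
f=grab('wrist');s=observe(); M=R.from_quat(s['ee_rot']).as_matrix(); P=np.array(s['eef_pos'])
for e in knobline(f,(247,210,265,285),P[2]+16.9):
    print(((np.array(e)-P)@M).round(2).tolist())
cv2.imwrite('pics/w4.png',cv2.resize(cv2.convertScaleAbs(f['color'][90:290,150:360],alpha=1.5),None,fx=3,fy=3))
E
```

```text
tcp [461.63 152.71 151.53] yaw 20.39 6.775
collar ((255.3311004638672, 164.67190551757812), (58.931339263916016, 59.907840728759766), 96.53021240234375)
centre [493.87 164.26  97.5 ] in tool [34.22  0.41 54.04] yaw c->red 20.68238146146095 svd 22.351314919194493 dia 36.25806889942687
line px [[255.5, 230.0], [255.5, 273.0]] (42.99999237060547, 6.999999046325684)
[[21.33, 0.46, -16.89], [0.5, 0.48, -16.9]]
```

View pics/w4.png

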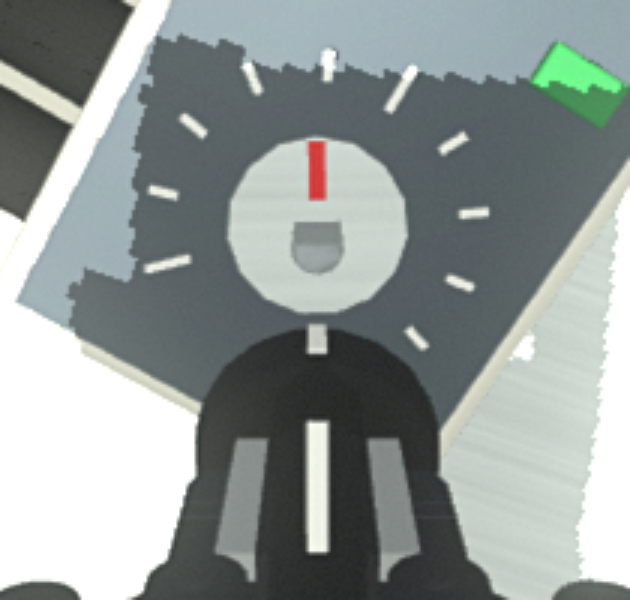

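The pointer, red index and D-shaft line up on column 317 of the crop, and the tip's rounded end is at (317,273). I'll cross-check the tip height before going on.

```bash
python3 - <<'E'
from h import *
f=grab('wrist'); s=observe(); M=R.from_quat(s['ee_rot']).as_matrix(); P=np.array(s['eef_pos'])
C=np.array([493.87,164.26,0])
for z in (97.5,117): 
    for r in (-5,0,1.5): print(z,r,(np.array(proj(f,C+[0,0,z]+r*M[:,0]))-[150,90])*3)
for p in [(317,273)]: print(((onz(f,p[0]/3+149.6,p[1]/3+89.6,117)-P)@M).round(2))
u,v=150+317/3-.3,90+338/3
print('skirt mark/edge in tool', [((onz(f,u,90+y/3-.3,P[2]-17.1+z)-P)@M).round(2).tolist() for y,z in((326,0),(354,14))])
E
```

```text
97.5 -5 [315.97955357 247.55993069]
97.5 0 [315.99195522 224.24195355]
97.5 1.5 [315.99571167 217.17895281]
117 -5 [316.01260279 271.79075263]
117 0 [316.02654691 246.27898275]
117 1.5 [316.03077473 238.54387719]
[29.19  0.36 34.52]
skirt mark/edge in tool [[24.25, 0.41, 17.11], [24.14, 0.41, 3.11]]
```

```bash
cat > m3.py <<'E'
from h import *
from scipy.optimize import least_squares
f=grab('wrist'); s=observe(); M=R.from_quat(s['ee_rot']); P=np.array(s['eef_pos'])
def circ(f,img,thr,roi,zb,P,M,xmin):
    x0,y0,x1,y1=roi; g=cv2.cvtColor(img,cv2.COLOR_BGR2GRAY)[y0:y1,x0:x1]
    m=cv2.morphologyEx((g<thr).astype(np.uint8),cv2.MORPH_CLOSE,np.ones((9,9)))
    c=max(cv2.findContours(m,0,cv2.CHAIN_APPROX_NONE)[0],key=cv2.contourArea)[:,0,:]
    c=c[(c[:,0]>0)&(c[:,0]<x1-x0-1)&(c[:,1]>0)&(c[:,1]<y1-y0-1)]
    T=np.array([M.inv().apply(onz(f,x+x0,y+y0,zb)-P) for x,y in c]); T=T[T[:,0]>xmin]
    r=least_squares(lambda p:np.hypot(T[:,0]-p[0],T[:,1]-p[1])-p[2],[0,0,22],loss='soft_l1',f_scale=.3)
    print('circle in tool',r.x.round(2),'fixed r',least_squares(lambda p:np.hypot(T[:,0]-p[0],T[:,1]-p[1])-22.25,[0,0],loss='soft_l1',f_scale=.3).x.round(2),len(T),'resid',np.abs(r.fun).mean().round(2),'apex',T[:,0].max().round(2))
im=f['color']; g=cv2.cvtColor(im,cv2.COLOR_BGR2GRAY); print('col profile',g[192:206,245].tolist(), g[215,205:240:2].tolist())
circ(f,im,40,(205,190,306,236),P[2]-17.1,P,M,8)
# tray view w2 (pose then)
P2=np.array([478.8,-309.5,118.12]); M2=R.from_quat([.9261,.3783,0,0])
f2=dict(f); f2['eye']=P2+M2.apply(M.inv().apply(f['eye']-P)); f2['orientation']=(M2*M.inv()*R.from_quat(f['orientation'])).as_quat()
i2=cv2.imread('pics/w2.png')//2; f2['color']=i2
circ(f2,i2,60,(215,140,292,235),2,P2,M2,3)
g2=cv2.cvtColor(i2,cv2.COLOR_BGR2GRAY); print(g2[150:228,253].tolist())
for y in (172,199,221): print(y,M2.inv().apply(onz(f2,253,y,36)-P2).round(2))
E
python3 m3.py
```

```text
col profile [110, 62, 58, 61, 61, 60, 63, 62, 53, 29, 31, 31, 30, 31] [70, 69, 70, 69, 69, 67, 66, 66, 65, 39, 38, 37, 38, 34, 35, 36, 35, 34]
circle in tool [ 2.7   0.68 20.87] fixed r [1.06 0.66] 99 resid 0.42 apex 23.36
circle in tool [ 3.38 -1.81 21.49] fixed r [ 2.43 -1.75] 74 resid 0.21 apex 25.44
[118, 118, 119, 118, 118, 118, 118, 120, 125, 127, 127, 127, 94, 38, 34, 36, 35, 36, 36, 35, 34, 59, 127, 127, 127, 127, 127, 127, 127, 127, 127, 127, 127, 127, 127, 127, 127, 127, 127, 127, 127, 127, 127, 127, 127, 127, 127, 127, 127, 127, 53, 28, 34, 35, 37, 35, 37, 35, 36, 35, 35, 37, 35, 37, 37, 39, 36, 37, 38, 36, 34, 33, 98, 127, 127, 127, 127, 127]
172 [22.73 -1.26 82.12]
199 [ 2.22 -1.29 82.12]
221 [-15.32  -1.32  82.12]
```

Offsets agree: shaft at (34.2,0.4) in the tool frame, knob axis near (1.0,0.55). I'll move over the shaft and come down to just above the tip.

Call:
step_hand(ticks="0,0,0,11,0,0,0;0,0,0,11,-0.1,0,0;0,0,0,11.2,0,0,0;0,0,0,0,0,6,0;0,0,0,0,0,6,0;0,0,0,0,0,0,0;0,0,0,0,0,0,0")

```text
time: 7.8
eef_pos: [492.5, 164.3, 139.2]
ee_rot: [0.984, 0.177, -0.0, 0.0]
force: [-0.2, -1.1, -0.5]
opening: 0.145
finger_force: 58.6
```

Call:
step_hand(ticks="0,0,0,0,0,3,0;0,0,0,0,0,3,0;0,0,0,0,0,2,0;0,0,0,0,0,0,0")

```text
time: 8.3
eef_pos: [492.5, 164.3, 131.3]
ee_rot: [0.984, 0.177, -0.0, 0.0]
force: [-1.0, -0.9, 1.9]
opening: 0.149
finger_force: 59.0
```

Call:
step_hand(ticks="0,0,0,0,0,2,0;0,0,0,0,0,2,0;0,0,0,0,0,0,0")

```text
time: 8.68
eef_pos: [492.5, 164.3, 127.4]
ee_rot: [0.984, 0.177, -0.0, 0.0]
force: [-2.5, -2.0, 7.3]
opening: 0.148
finger_force: 59.5
```

Call:
step_hand(ticks="0,0,0,0,0,2,0;0,0,0,0,0,2,0;0,0,0,0,0,0,0")

```text
time: 9.05
eef_pos: [491.8, 164.0, 122.8]
ee_rot: [0.984, 0.177, -0.001, 0.0]
force: [-4.5, -3.0, 0.3]
opening: 0.144
finger_force: 59.3
```

It pressed to 7 N, then dropped into the bore with a slight sideways push. I'll relieve the lateral load and push home.

Call:
step_hand(ticks="0,0,0,-0.8,0,0,0;0,0,0,0,0,2,0;0,0,0,0,0,0,0")

```text
time: 9.43
eef_pos: [491.7, 164.0, 121.0]
ee_rot: [0.984, 0.177, -0.0, 0.0]
force: [-3.7, -2.1, -0.1]
opening: 0.148
finger_force: 59.0
```

Call:
step_hand(ticks="0,0,0,0,0,2,0;0,0,0,0,0,0,0")

```text
time: 9.68
eef_pos: [491.8, 164.0, 119.3]
ee_rot: [0.984, 0.177, -0.0, 0.0]
force: [-5.2, -4.4, 4.3]
opening: 0.149
finger_force: 59.5
```

Call:
step_hand(ticks="0,0,0,0,0,2,0;0,0,0,0,0,0,0")

```text
time: 9.93
eef_pos: [491.8, 164.0, 117.5]
ee_rot: [0.984, 0.177, -0.0, 0.0]
force: [-5.4, -3.0, 5.8]
opening: 0.149
finger_force: 59.8
```

The spring engaged at TCP z of about 120, as predicted for fully home. Now pressing to the hard stop.

Call:
step_hand(ticks="0,0,0,-0.6,0.2,1.5,0;0,0,0,0,0,0,0")

```text
time: 10.18
eef_pos: [491.8, 164.0, 116.3]
ee_rot: [0.984, 0.177, 0.0, -0.0]
force: [-5.8, -0.9, 6.7]
opening: 0.15
finger_force: 60.1
```

Call:
step_hand(ticks="0,0,0,0,0,1,0;0,0,0,0,0,0,0")

```text
time: 10.42
eef_pos: [491.8, 163.9, 115.8]
ee_rot: [0.984, 0.177, 0.0, -0.0]
force: [-6.1, -2.3, 11.5]
opening: 0.146
finger_force: 60.8
```

Call:
step_hand(ticks="0,0,0,0,0,0.7,0;0,0,0,0,0,0,0;0,0,0,0,0,0,0")

```text
time: 10.8
eef_pos: [491.9, 164.0, 115.6]
ee_rot: [0.984, 0.177, 0.001, -0.0]
force: [-8.3, -2.3, 17.6]
opening: 0.147
finger_force: 61.7
```

```bash
python3 - <<'E'
from h import *
f=grab('wrist'); t=grab('scene')
a=cv2.resize(cv2.convertScaleAbs(f['color'][120:320,160:360],alpha=1.6),(400,400)); b=cv2.resize(cv2.convertScaleAbs(t['color'][130:210,260:340],alpha=1.6),(400,400))
cv2.imwrite('pics/fin.png',np.hstack([a,b])); s=observe(); print(s['eef_pos'],s['force'],s['torque'],s['time'])
E
```

```text
[491.8840077  163.9809355  115.63315877] [-9.16333131 -2.97159738 16.94128404] [-0.56667277  1.43932385  0.01212964] 10.9
```

View pics/fin.png

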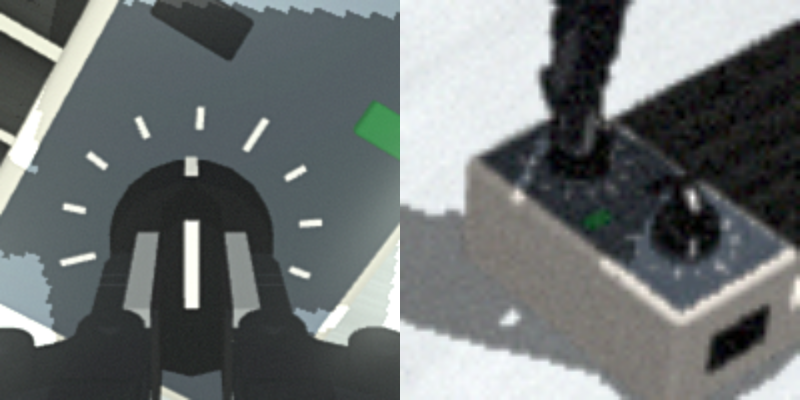

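The knob sits flat and concentric in the tick ring, with its pointer at (191,166) toward where the index was and the collar hidden underneath. It is at the stop with about 17 N. Handing in.

```bash
python3 -c "
from workcell import arm, viewer, order, observe
print(order.close_job())"
```

```text
the job is handed in; nothing more can be done
None
```

I fitted the knob fully home on the D-shaft with its pointer on the flat's side, and handed the job in at about 11 s with the gripper still holding it against the hard stop at about 17 N; the hand-in returned no verdict.

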